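Fetch a ceramic locating pin with spring tongs and press it into the board jig

TASK

Take the spring tongs by their red grips out of the grey stand, reach down into the blue rack and squeeze them shut on the brittle white ceramic pin, firmly enough to hold it but no harder, without touching it with the gripper's fingers. Draw the pin out and put it in the empty hole of the aluminium jig, past the hole's sprung catch, fully home with its head down on the plate, and bed it there with a steady push of about 20 newtons. Then stand the tongs back in their stand, and leave the black pin, the dropper bottle and the tin where they are.

Things in the scene. Friction and masses are not known exactly. Their poses are not given: they have to be found in the camera images.
- tongs_grip (a point): Spring tongs standing upright, tips down, 0.1 kg; point midway between the two red grips (tongs open), half-way up them; z up, y = the line of squeezing. Each grip is 20 mm wide (x), 10 thick (y), 38 tall; 40 mm over both outer faces when open. Tip undersides are 85 mm below this point, a dark bridge's top 29 mm above it. Take the grips at this point's height, fingers closing along y.
- tongs: The tongs with both legs; origin 85 mm below the grips' point, same axes. Parallel steel legs, 12 mm wide (x), 4 mm thick (y), 70 mm long below the grips; 20 mm gap between them when open (28 mm over the outside). They stay parallel, so the gap shrinks exactly as the grips are squeezed, by 14 mm at most; released, they spring open.
- tongs_jaw: The sliding -y leg of the tongs (origin as the tongs' when open, moves to +y when squeezed; the +y leg is fixed to the tongs' frame). Spring: 5 N to start moving, 0.5 N more per mm, so 9 N when shut on a 12 mm head. The force on a held part is the squeeze on the grips less this spring.
- pin_head (a point): White ceramic pin, 20 g, point at the centre of its head: 12 x 12 mm square (sides along x, y), 14 mm tall; below it a round shank 9 mm thick, 22 mm long. z up. At first it stands in one of the rack's two pockets, sides within 0.05 rad of the pocket's, head's top 30 mm below the rack's top, head's underside 8 mm above the pocket floor. It may slip a little in the tongs.
- pin: The white pin; origin at the centre of its chamfered foot, 29 mm below the centre of the head. At first the foot stands 14 mm deep in a loose round socket in the pocket's floor. Brittle: a squeeze of over 45 N on the head breaks it; 15 to 28 N at the tips (24 to 37 N on the grips) holds it well, under 10 N it slips when pushed.
- spare_head (a point): Black plastic pin of the same shape in the other pocket of the rack, point at the centre of its head. It must stay.
- rack_top (a point): Blue rack, fixed, 62 mm (x) by 48 mm (y), 70 mm tall; point at the centre of its top, z up. Two open pockets, centres 14 mm to -x and +x of this point, each 22 mm (x) by 36 mm (y), 52 mm deep, walls 6 mm. The open tongs fit in only with their y along the rack's y (either way round).
- jig_hole (a point): Centre of the mouth of the jig's empty round through hole (10 mm wide, small chamfer), level with the plate's top; z up, x and y along the jig's edges. A sprung ball sticks in from the +y side 11 mm below the mouth: a dropped pin stops on it and must be pushed past, then rubs, 4 to 8 N. Home = head's underside on the plate, head's centre 7 mm above this point.
- jig: Aluminium jig, fixed: plate 90 mm (x) by 80 mm (y), 30 mm tall, origin at the centre of its underside. Empty hole at -30 mm x, +26 mm y; the other three corners (30, 26 mm) carry white pin heads 12 mm square, 14 mm tall; at the middle a 3 mm black pad, two brass studs. Bed the pin with a steady 15 to 25 N down for half a second; over 35 N is too much, as are 25 N of the tongs on the plate.
- stand_slot (a point): Grey stand of the tongs, fixed, 57 x 69 mm, 50 mm tall; point at the centre of its slot's mouth, level with the block's top, z up. Slot 17 mm (x) by 33 mm (y), 44 mm deep; a black 45 degree funnel rim rises 7 mm round the mouth. The tongs stand in it on their tips, their y along its y (either way round), the grips' point 41 mm above this point.
- flux_bottle: Small white dropper bottle, 30 mm across, 112 mm tall, a bystander; origin under its centre.
- tin: Teal round tin, 50 mm across, 16 mm tall, a bystander; origin under its centre.
Not all that is in view belongs to the job. What is shaped like the tongs but orange is not meant.

How it is judged:
By the outcome, as a careful person would: the job done as asked, in the order asked, and still so for the second after the job is handed in, with the robot touching nothing.
It also fails if it takes over 58 s, if anything falls off the work surface, if the arm or the gripper's body presses on something with over 40 N, if the wrist force passes 120 N, or if a joint passes its speed limit or range.

ROBOT

A 6-joint arm with a two-finger parallel gripper is mounted at the origin on a cart in front of the work surface, level with it; the furniture and walls round the work are solid. World frame = base frame: x ahead of the robot, y to its left, z up, the work surface at z = 0. Lengths are in m, angles in degrees, forces in N, time in s.
With the tool pointing down it reaches from about 0.35 to 1 m from the base axis. Payload 7.1 kg.
Tool frame: the origin (TCP) lies at the very end of the fingers, on their centre line; the grasp point (between the pads) lies 19 mm behind it (env.grip_point_offset is the distance from the TCP to the grasp point, in m); z points along the fingers, y is the line along which they close (so a half turn about z gives the same grasp; the last joint's range is limited). The gripper opens to 85 mm and grips with 20 to 120 N. Pads are 22 mm wide; open, the fingers measure 114 mm over their backs; the gripper's body (76 mm by 85 mm) begins 54 mm behind the grasp point. The pads swing forward as they close: fully open they stand 13 mm farther back than shut.
Start: joints at [-1.089, 24.242, 93.386, -0, 62.372, -1.089], TCP at [0.625, 0, 0.231] pointing down, gripper open.
Joint ranges: [-172.04, 172.04], [-51.8, 120.97], [4.93, 147.93], [-75.15, 255.16], [6.16, 154.13], [-145.62, 145.62]. Speed limits (degrees/s): [136.94, 136.94, 172.46, 180, 180, 180].

INTERFACE

Orientations are given as [roll, pitch, yaw] about the fixed x, y, z axes, in that order (R = Rz(yaw) Ry(pitch) Rx(roll)).
In Python, from workcell import env gives the robot as it stands. The module is installed in compiled form; this text tells all that it offers. Calls block until the motion is done:
- env.move_pose(position, orientation): joint-space move of the TCP to a pose.
- env.servo_line(position, rotation=None, rate=0.15, contact_N=None): straight line of the TCP; rotation=None keeps the orientation; rate is the mean speed in m/s. With contact_N (N) it stops when the force on the tool has changed by that much, and returns True; else False.
- env.goto_joints(angles): joint-space move.
- env.move_gripper(opening, squeeze=None): opening from 0.0 (shut) to 1.0 (fully open); squeeze is the grip in N (None keeps the last); returns when the fingers have stopped.
- env.dwell(seconds).
- env.ik(position, orientation): joint angles nearest the present ones, or None.
- env.get_obs(): the state.
- env.capture(name): name is "scene" or "side" or "wrist"; returns a dict with "pixels" (400x640x3 uint8, blue, green, red), "K" (3x3 intrinsics, pixels), "k1" (the pictures are not rectified: a ray, as slopes to the right and down, at radius r is drawn at 1 + k1 r^2 times it, then the intrinsics apply), "T" (4x4, takes a point from camera to world coordinates). Camera axes: x right, y up, looking along -z (the intrinsics and any distortion apply to the point x, -y, -z); pixel columns grow to the right and rows downward; lengths in m; the calibration is good to about 2 mm. A picture is of the moment at which its call begins. There is no depth.
A pose or a line that the arm cannot do raises env.MotionError and nothing moves.
- env.job_done(): hands the job in; it is judged then, once.
The state is a dict: "clock": time; "qpos": joint angles; "joint_velocities": joint speeds; "tau": joint torques, N m; "position": TCP position; "orientation": TCP orientation; "ft_force": force on the tool from outside, world axes, zero at the start; "torque": the same for the moment, N m; "width": opening from 0.0 (shut) to 1.0 (fully open); "gripper_force": force on a finger pad.
Only numpy, scipy, OpenCV 4.12 (cv2) and the standard library are available. Lean on these libraries where they do the work, as an engineer would, in place of code of your own. Each camera call takes 0.05 s, during which the arm holds its last target. There are 200 camera calls.

## Working session

There is one attempt and no reset: what is moved stays moved. The work goes in short steps, each a Python script; the robot and the scene stay as the last script left them, time stands still between calls to the robot, and variables do not carry over. Pictures are saved under pics/ and viewed, at most 10 in all, crops included, and the job is handed in when it is done.

```bash
mkdir -p pics; cat > h.py <<'E'
import numpy as np, cv2
from workcell import env
def snap(name,fn=None):
    c=env.capture(name)
    if fn: cv2.imwrite('pics/'+fn,c['pixels'])
    return c
def ray(c,u,v):
    p=cv2.undistortPoints(np.array([[[u,v]]],float),np.array(c['K'],float),np.array([c['k1'],0,0,0.]))[0,0]
    T=np.array(c['T']); return T[:3,3],T[:3,:3]@np.array([p[0],-p[1],-1])
def onz(c,u,v,z):
    o,d=ray(c,u,v); return o+d*(z-o[2])/d[2]
def proj(c,P):
    T=np.array(c['T']); q=T[:3,:3].T@(np.array(P,float)-T[:3,3])
    return cv2.projectPoints(np.array([[q[0],-q[1],-q[2]]]),np.zeros(3),np.zeros(3),np.array(c['K'],float),np.array([c['k1'],0,0,0.]))[0].ravel()
E
python3 - <<'E'
from h import *
import pickle
for n in ['scene','side','wrist']:
    c=snap(n,n+'0.png'); pickle.dump(c,open(n+'0.pkl','wb')); print(n,np.round(c['T'],3).tolist(),c['K'][0][0],c['k1'])
o=env.get_obs(); print(o['orientation'],o['clock'],env.grip_point_offset)
E
```

```text
scene [[-0.966, -0.172, 0.193, 0.693], [0.258, -0.679, 0.688, 0.847], [0.012, 0.714, 0.7, 0.742], [0.0, 0.0, 0.0, 1.0]] 500.32505410186724 -0.14771545342415077
side [[-0.713, -0.591, 0.377, 0.86], [0.701, -0.605, 0.377, 0.531], [0.005, 0.533, 0.846, 0.853], [0.0, 0.0, 0.0, 1.0]] 507.17315630871445 -0.08778741802331495
wrist [[1.0, -0.002, 0.001, 0.625], [0.001, 0.947, 0.321, 0.083], [-0.002, -0.321, 0.947, 0.372], [0.0, 0.0, 0.0, 1.0]] 280.90419580000633 -0.010375481494631286
[-1.79928552e+02  1.20809335e-04  9.00002788e+01] 0.15 0.0187
```

View pics/scene0.png

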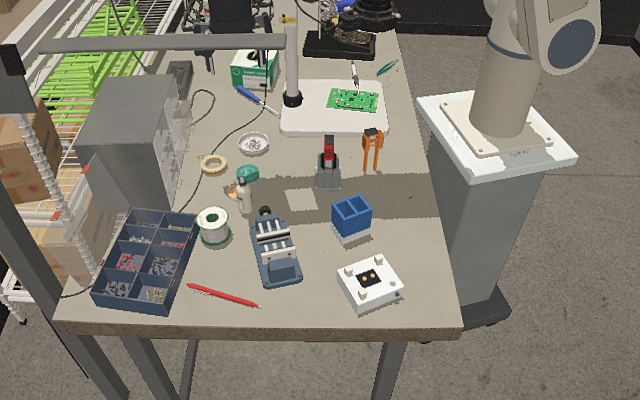

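View pics/side0.png

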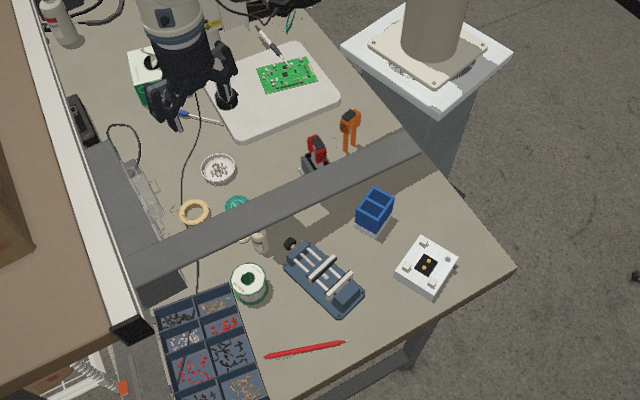

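View pics/wrist0.png

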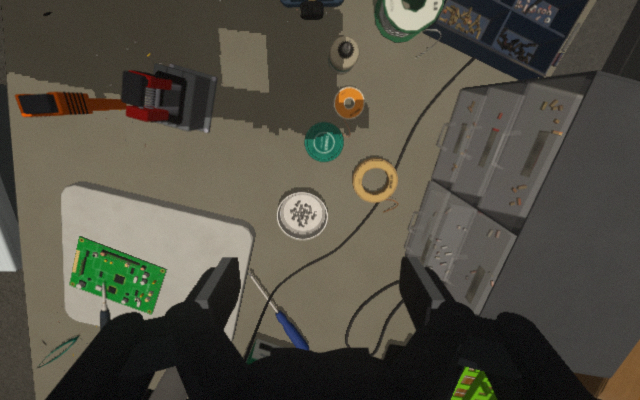

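The scene image shows the red tongs in the grey stand at about (328,165), with the orange decoy at (372,148), the rack at (351,218) and the jig at (370,283). The bottle is at (245,195) and the tin at (247,173). An overhead bar or its shadow crosses the work area, so I'll zoom in with a montage.

```bash
python3 - <<'E'
from h import *
import pickle
s=pickle.load(open('scene0.pkl','rb'));d=pickle.load(open('side0.pkl','rb'));w=pickle.load(open('wrist0.pkl','rb'))
a=cv2.resize(s['pixels'][120:320,290:420],(390,600),interpolation=cv2.INTER_CUBIC)
b=cv2.resize(d['pixels'][110:310,290:425],(405,600),interpolation=cv2.INTER_CUBIC)
cv2.imwrite('pics/m1.png',np.hstack([a,b]))
print('rack',onz(s,351,208,.07),onz(d,376,203,.07))
print('jig',onz(s,368,276,.03),onz(d,427,265,.03))
print('stand',onz(s,328,170,.05),onz(w,185,97,.05),'bottle',onz(w,346,50,.1),'tin',onz(w,325,142,.016),'post',onz(s,292,98,0))
E
```

```text
rack [0.4649658  0.24803729 0.07      ] [0.46093712 0.24580385 0.07      ]
jig [0.47158403 0.37556885 0.03      ] [0.47068167 0.3832399  0.03      ]
stand [0.47164148 0.11547343 0.05      ] [0.47925527 0.0932625  0.05      ] bottle [0.64724655 0.12993654 0.1       ] tin [0.63115352 0.04146879 0.016     ] post [ 0.47116314 -0.23152822  0.        ]
```

View pics/m1.png

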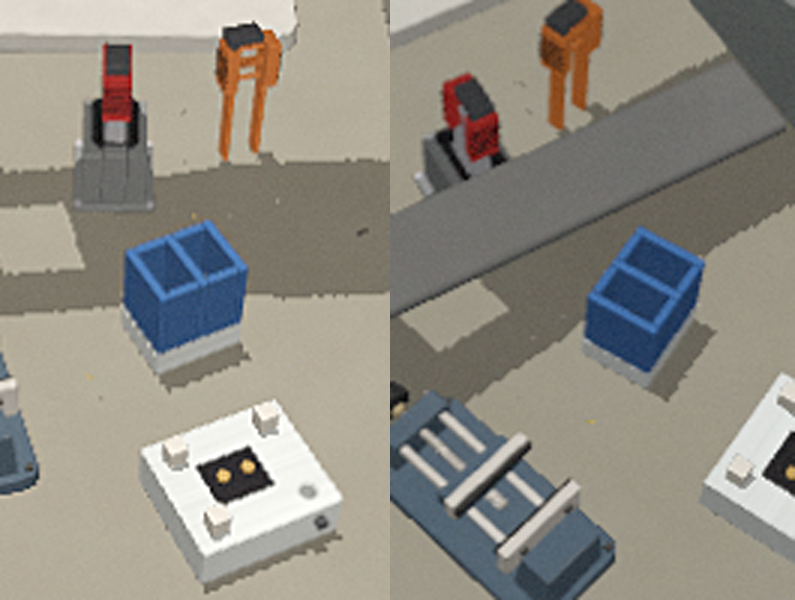

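```bash
python3 - <<'E'
from h import *
import pickle
s=pickle.load(open('scene0.pkl','rb'));d=pickle.load(open('side0.pkl','rb'))
def tri(p,q):
    o1,d1=ray(s,*p);o2,d2=ray(d,*q)
    t=np.linalg.lstsq(np.array([d1,-d2]).T,o2-o1,rcond=None)[0]
    a=o1+t[0]*d1;b=o2+t[1]*d2; return np.round((a+b)/2,3),round(np.linalg.norm(a-b),4)
for p in [(298,36),(298,48)]:
  for q in [(421,152),(403,128)]: print(p,q,tri(p,q))
# bar line in scene vs side: sample side lower edge pts against the scene plane
o,e1=ray(s,290,49);_,e2=ray(s,60,66 if 0 else 50)
n=np.cross(e1,e2)
for q in [(421,152),(300,205),(180,265)]:
    o2,d2=ray(d,*q); print(o2+d2*((o-o2)@n)/(d2@n))
cv2.imwrite('pics/m2.png',cv2.resize(np.hstack([s['pixels'][0:130,0:320]]),(800,325)))
E
```

```text
(298, 36) (421, 152) (array([0.598, 0.389, 0.495]), np.float64(0.0187))
(298, 36) (403, 128) (array([0.586, 0.355, 0.481]), np.float64(0.0066))
(298, 48) (421, 152) (array([0.594, 0.385, 0.482]), np.float64(0.0102))
(298, 48) (403, 128) (array([0.582, 0.351, 0.467]), np.float64(0.0028))
[0.60506802 0.39003688 0.48888876]
[0.72109438 0.3545804  0.48820929]
[0.82722714 0.3313733  0.49241056]
```

View pics/m2.png

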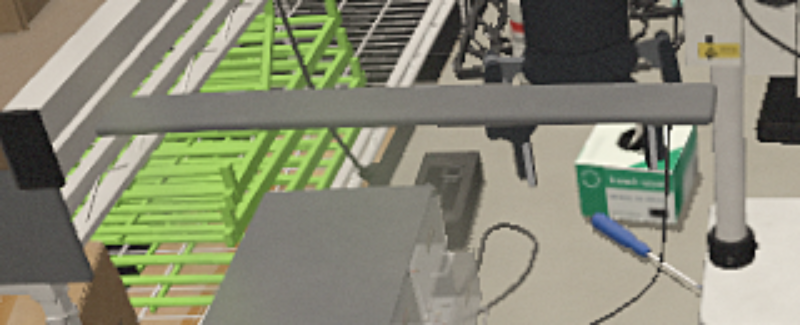

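The bar ends at about x 0.59, y 0.37, z 0.48, so I'll stay at smaller x. Next are close wrist views with the camera on the −x side.

```bash
python3 - <<'E'
from h import *
import pickle
for n,p in [('a',(.43,.14,.24)),('b',(.43,.31,.24))]:
    print(env.ik(p,[180,0,180]),env.ik(p,[180,0,0]))
    env.move_pose(p,[180,0,180]); env.dwell(.3)
    c=snap('wrist','w%s.png'%n); pickle.dump(c,open('w%s.pkl'%n,'wb')); print(np.round(c['T'],3).tolist())
print(env.get_obs()['clock'])
E
```

```text
[ 16.52638372   8.83192436 113.96887376   0.          57.19920188
 -73.47361628] [ 1.65263837e+01  8.83192436e+00  1.13968874e+02 -2.54444375e-14
  5.71992019e+01  1.06526384e+02]
[[-0.0, -0.947, -0.322, 0.347], [1.0, 0.0, -0.001, 0.14], [0.001, -0.322, 0.947, 0.381], [0.0, 0.0, 0.0, 1.0]]
[ 34.50264192  15.66752    104.93798728   0.          59.39449272
 -55.49735808] [ 3.45026419e+01  1.56675200e+01  1.04937987e+02 -2.54444375e-14
  5.93944927e+01  1.24502642e+02]
[[0.0, -0.947, -0.322, 0.347], [1.0, 0.001, -0.001, 0.309], [0.001, -0.322, 0.947, 0.381], [0.0, 0.0, 0.0, 1.0]]
2.725
```

View pics/wa.png

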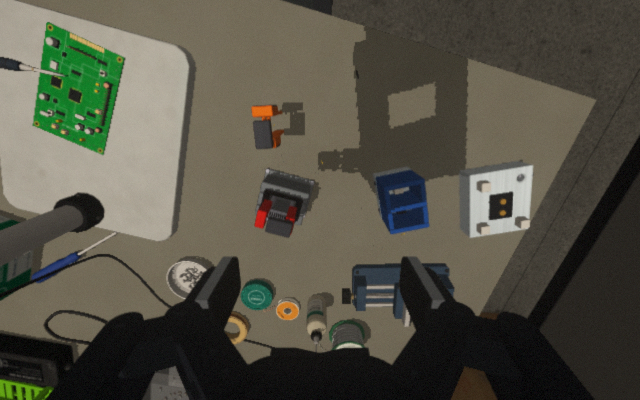

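View pics/wb.png

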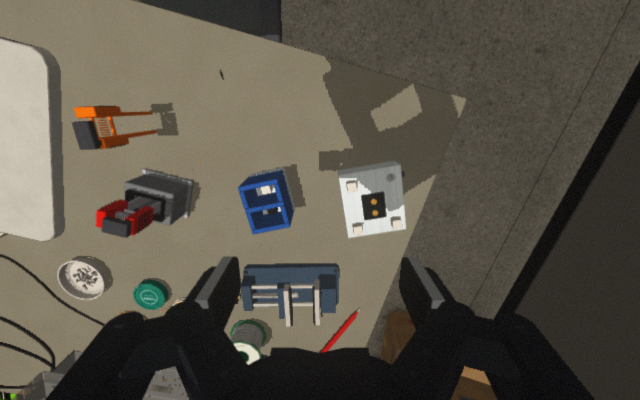

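wb shows the rack at (266,201) with the white pin in the upper (−x) pocket, and the jig at (372,200) with the empty hole at (391,177). wa shows the tongs at (277,217). I'll zoom in to get corner coordinates.

```bash
python3 - <<'E'
from h import *
import pickle
a=pickle.load(open('wa.pkl','rb'));b=pickle.load(open('wb.pkl','rb'))
R=lambda i,x,y,w,h,k:cv2.resize(i['pixels'][y:y+h,x:x+w],None,fx=k,fy=k,interpolation=cv2.INTER_CUBIC)
A=R(b,230,160,70,80,5) # 350x400 rack
B=R(b,330,160,80,80,5) # 400x400 jig
top=np.hstack([A,B])
C=R(a,245,160,75,80,5)  #375
# keep to 800x600: use 3 panels at scale
m=np.zeros((600,800,3),np.uint8)
m[:320,:280]=cv2.resize(A,(280,320)); m[:320,280:600]=cv2.resize(B,(320,320)); m[:280,600:800]=R(a,370,160,50,70,4)
m[320:600,:263]=cv2.resize(R(a,245,165,75,80,4),None,fx=.875,fy=.875)[:280,:263]
m[320:600,263:463]=R(b,95,165,100,80,3.5)[:, :200] if 0 else cv2.resize(b['pixels'][165:245,95:195],(200,160)).repeat(1,0)[:160].__class__((280,200,3),np.uint8)*0
m[320:600,280:680]=R(b,95,170,100,70,4)
cv2.imwrite('pics/m3.png',m)
E
```

```text
Traceback (most recent call last):
ValueError: could not broadcast input array from shape (280,262,3) into shape (280,263,3)
```

```bash
python3 - <<'E'
from h import *
import pickle
a=pickle.load(open('wa.pkl','rb'));b=pickle.load(open('wb.pkl','rb'))
R=lambda i,x,y,w,h:cv2.resize(i['pixels'][y:y+h,x:x+w],None,fx=4,fy=4,interpolation=cv2.INTER_CUBIC)
top=np.hstack([R(b,230,165,70,75),R(b,330,160-5+5,80,75),R(a,370,165,50,75)])   # 800x300
bot=np.hstack([R(a,245,165,75,75),R(b,90,165,110,75)])
m=np.zeros((600,800,3),np.uint8); m[:300,:800]=top; m[300:,:740]=bot
cv2.imwrite('pics/m3.png',m)
E
```

```text
(no output)
```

View pics/m3.png

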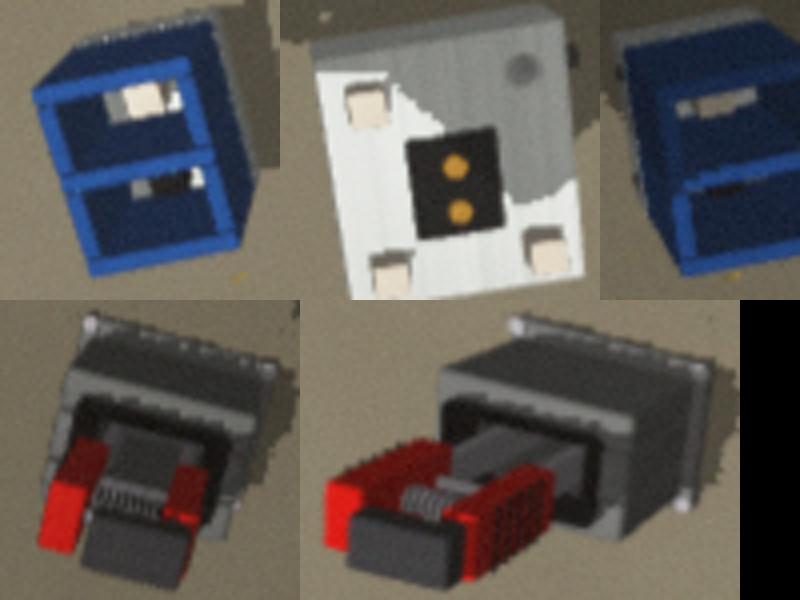

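Picture m3 gives rack top corners, in panel pixels, at (35,93), (188,58), (240,245) and (92,277). The jig hole is at (521,69), and the stand and tongs yaw is about −12°. I'll compute coarse poses now, then view the hole from two opposite wrist yaws to cancel the camera bias.

```bash
python3 - <<'E'
from h import *
import pickle
from scipy.optimize import least_squares
a=pickle.load(open('wa.pkl','rb'));b=pickle.load(open('wb.pkl','rb'))
f=lambda m,ox,oy,px,py:((m[0]-px)/4-.375+ox,(m[1]-py)/4-.375+oy)
def fit(cam,clicks,model,z):
    P=np.array([onz(cam,*u,zz)[:2] for u,zz in zip(clicks,z)]);M=np.array(model)
    def r(q):
        c,s=np.cos(q[2]),np.sin(q[2]); return (M@np.array([[c,s],[-s,c]])+q[:2]-P).ravel()
    q=least_squares(r,[.45,.2,0]); return np.round([*q.x[:2],np.degrees(q.x[2])],4),np.round(q.fun*1000,1)
R=[f(m,230,165,0,0) for m in [(35,93),(188,58),(240,245),(92,277)]]
print('rack',fit(b,R,[(-.031,-.024),(-.031,.024),(.031,.024),(.031,-.024)],[.07]*4))
J=[f(m,330,160,280,0) for m in [(317,70),(562,33),(583,275),(367,108),(391,280),(550,255),(521,69)]]
print('jig',fit(b,J,[(-.045,-.04),(-.045,.04),(.045,.04),(-.03,-.026),(.03,-.026),(.03,.026),(-.03,.026)],[.03]*3+[.044]*3+[.03]))
print('hole',onz(b,*J[-1],.03))
W=f((145,101),230,165,0,0);print('pin top',onz(b,*W,.04))
for c,u in [(a,(259.9,218.6)),(b,(99.1,218.4))]:
    print('lgrip',onz(c,*u,.110),'bridge', )
print('bridge a',onz(a,*f((137,548),245,165,0,300),.12),'b',onz(b,*f((405,550),90,165,300,300),.12))
print('block edge mid a',onz(a,*f((169,389),245,165,0,300),.05),'b',onz(b,*f((536,394),90,165,300,300),.05))
E
```

```text
rack (array([ 0.4601,  0.2449, 12.4162]), array([-1.2, -1.6, -1.2,  0.7,  1.4,  1.2,  1.1, -0.2]))
jig (array([0.4684, 0.3804, 9.7102]), array([-2.6, -1.3, -4.1, -0.1,  0.8,  0.2,  1.1,  0.1,  1.7,  0.3,  1.8,
        0. ,  1.4,  0.8]))
hole [0.4330989  0.40019313 0.03      ]
pin top [0.44743555 0.24199666 0.04      ]
lgrip [0.45799598 0.07847107 0.11      ] bridge
lgrip [0.45781036 0.07896911 0.11      ] bridge
bridge a [0.46267291 0.09936415 0.12      ] b [0.46331634 0.10231281 0.12      ]
block edge mid a [0.44064755 0.10065889 0.05      ] b [0.4421112  0.09976225 0.05      ]
```

```bash
cat >> h.py <<'E'
def blob(c,P,r,fn,amin):
    u=proj(c,P); x0,y0=int(round(u[0]))-r,int(round(u[1]))-r
    im=c['pixels'][y0:y0+2*r+1,x0:x0+2*r+1].astype(float); m=fn(im).astype(np.uint8)
    n,l,s,ce=cv2.connectedComponentsWithStats(m)
    k=[i for i in range(1,n) if s[i,4]>=amin]
    if not k: return None,m
    i=min(k,key=lambda i:np.hypot(*(ce[i]-r))); return (ce[i]+[x0,y0],s[i]),(l==i).astype(int)
E
python3 - <<'E'
from h import *
import pickle
H=np.array([.4331,.4002,.03])
def dark(im):
    g=cv2.GaussianBlur(im.astype(np.uint8),(3,3),0).mean(2); med=np.median(g); return g<.8*med
for y in (180,0):
    env.move_pose([H[0],H[1],.17],[180,0,y]); env.dwell(.3)
    c=snap('wrist','h%d.png'%y); pickle.dump(c,open('h%d.pkl'%y,'wb'))
    r,m=blob(c,H,12,dark,15)
    if r: print(y,r[0],r[1],onz(c,*r[0],.03))
    u=proj(c,H).round().astype(int); print(c['pixels'][u[1]-10:u[1]+11,u[0]-10:u[0]+11].mean(2).astype(int))
env.move_pose([.53,.242,.2],[180,0,180]); env.dwell(.3)
c=snap('wrist','p.png'); pickle.dump(c,open('p.pkl','wb')); P=[.4474,.242,.04]
u=proj(c,P).round().astype(int); print(u)
q=c['pixels'][u[1]-16:u[1]+17,u[0]-16:u[0]+17].astype(int); print(q[...,2]-q[...,0]); print(q[...,1])
print(env.get_obs()['clock'])
E
```

```text
180 [319.56 189.06] [ 9  8  8  8 50] [0.43277463 0.40069338 0.03      ]
[[131 136 138 136 134 132 136 138 140 141 142 146 146 141 141 141 144 144
  143 145 145]
 [140 141 140 138 137 136 137 137 138 143 143 143 144 148 139 141 144 141
  149 145 146]
 [142 141 140 138 138 135 134 141 140 140 141 145 144 145 140 141 142 146
  145 141 146]
 [141 142 136 140 135 135 139 139 140 140 143 140 146 141 142 137 142 147
  147 148 146]
 [138 140 140 138 139 137 137 138 140 138 143 144 146 144 142 139 143 144
  144 144 147]
 [141 142 138 139 138 137 136 141 138 139 134 134 137 140 145 151 150 145
  147 144 146]
 [140 144 141 136 135 137 139 134 128 120 117 113 116 126 144 198 205 151
  145 144 147]
 [141 139 144 143 141 139 134 126 120  98  94  90  94  97 129 204 215 156
  143 147 142]
 [144 143 143 141 141 138 128 116 104 100  95  94  95  96 112 159 194 150
  147 144 143]
 [140 140 143 140 136 133 119 104 104 103 104 101  99 102 101 117 150 137
  143 148 145]
 [141 144 145 140 138 129 121 104 105 102 107 107 109 105 108 111 121 133
  143 143 144]
 [139 141 143 141 140 132 117 102 105 105 110 106
[... 2530 characters left out ...]
6 143 145 144 140 140 143 141 145 142 142 140 138 137 135 136 138 137
  140 140 142]
 [144 147 145 147 144 139 137 142 145 142 143 138 139 138 135 137 135 136
  139 139 140]
 [143 146 142 143 141 137 137 140 143 144 141 138 135 135 134 132 134 136
  132 124 127]]
[319 107]
[[-102 -103 -108 ...  -32  -30  -35]
 [-111 -111 -108 ...  -30  -29  -38]
 [-108 -107 -109 ...  -27  -28  -33]
 ...
 [ -29  -30  -34 ...  -90  -75  -37]
 [ -40  -53  -69 ...  -45  -27   -3]
 [ -82  -87 -100 ...   -7   -2    1]]
[[ 84  83  84 ...  35  36  45]
 [ 86  84  86 ...  48  37  38]
 [ 83  86  89 ...  60  37  39]
 ...
 [ 44  61  56 ...  81  77  79]
 [ 48  53  60 ... 130 139 195]
 [ 69  73  83 ... 207 216 232]]
9.8583
```

```bash
python3 - <<'E'
from h import *
import pickle
c=pickle.load(open('p.pkl','rb'))
u=np.array([319,107]); r=22
q=c['pixels'][u[1]-r:u[1]+r+1,u[0]-r:u[0]+r+1].astype(int)
print('\n'.join(''.join('#' if p[2]-p[0]>8 and p[1]>110 else ('W' if p[1]>150 else ('g' if abs(p[2]-p[0])<25 and p[1]>70 else ('b' if p[0]>130 else '.'))) for p in row) for row in q))
# rack rim centroid: bright blue
h=c['pixels'].astype(int)
m=((h[...,2]-h[...,0]>8)&(h[...,1]>110)).astype(np.uint8)
m[:u[1]-12]=0;m[u[1]+13:]=0;m[:,:u[0]-12]=0;m[:,u[0]+13:]=0
pts=cv2.findNonZero(m); (cx,cy),wh,ang=cv2.minAreaRect(pts); print(cx,cy,wh,ang, onz(c,cx,cy,.04))
E
```

```text
#######################ggg..................g
##################gggg...bbbbb..............g
###############ggg...bbbbbbbbbbb.............
##########gggg..bbbbbbbbbbbbbbbb.............
#####gggg...bbbbbbbbbbbbbbbbbbbb.............
##ggg...bbbbbbbbbbbbbbbbbbbbbbb..............
...bbbbbbbbbbbbbbbbbbbbbbbb..................
bbbbbbbbbbbbbbbbbbbbbb..........gggg.........
bbbbbbbbbbbbbbbbbb...........ggWWWWg.........
bbbbbbbbbbbbb...........gggggWWWWWWWg........
bbbbbbbbb...........ggWWWWWWWWWWWWWWg........
bbbbb.........ggggggWWWWWWWWWWWWWWWWg........
b...........ggWWWWWWWWWWWWWWWWWWWWWWg........
........gggggWWWWWWWWWWWWWWWWWWWWWWWg........
...ggggggggggWWWWWWWWWWWWWWWWWWWWWWWW........
..gggggggggggWWWWWWWW#####ggggWWWWWWWg.......
..gggggggggggWWW##########ggggWWWWWWW........
...ggggggggggWW###########ggggWWWWWWWg.......
...ggggggggggW############ggggWWWWWWWg.......
...ggggggggggg#############gggWWWWWWWW.......
....gggggggggg#############gggWWWWWWWWg......
....ggggggggggg#############ggWWWWWWWWg......
....ggggggggggg#############ggWWWWWWWWg......
....ggggggggggg#############ggWWWWWWWWg...
[... 400 characters left out ...]
......bbbb.......
bb.....gggggggggggWgg.........bbbbbbbb.......
bbb....gggggggg...........bbbbbbbbbbbb.......
bbb....gggg..........bbbbbbbbbbbbbbbbb.......
bbb..............bbbbbbbbbbbbbbbbbbbb........
bbb.........bbbbbbbbbbbbbbbbbbbbbbbbbbWWW....
........bbbbbbbbbbbbbbbbbbbbbbbbbWWWWWWWWg...
....bbbbbbbbbbbbbbbbbbbbbbbbbWWWWWWWWWWWWg...
bbbbbbbbbbbbbbbbbbbbbbbbWWWWWWWWWWWWWWWWWW...
bbbbbbbbbbbbbbbbb...WWWWWWWWWggggggWWWWWWWg..
bbbbbbbbbbbb....ggggWWWWWgggg.gggggWWWWWWWg..
bbbbbb......ggggggggWWgg.......ggggWWWWWWWg..
bbb......ggggggggggggg..........gggWWWWWWWg..
317.7059020996094 106.32353210449219 (12.611852645874023, 12.369317054748535) 75.96376037597656 [0.44694972 0.24088013 0.04      ]
```

```bash
python3 - <<'E'
from h import *
def st(t): o=env.get_obs(); print(t,round(o['clock'],2),np.round(o['position'],4),np.round(o['ft_force'],1),round(o['width'],3),np.round(o['gripper_force'],1))
env.move_pose([.462,.096,.15],[180,0,168]); st('up')
env.servo_line([.462,.096,.068],contact_N=6); st('down')
env.move_gripper(.445,20); st('grip')
env.servo_line([.462,.096,.160],rate=.12); st('lift')
c=snap('side','t_side.png'); d=snap('scene','t_scene.png')
a=c['pixels'][60:260,250:420]; b=d['pixels'][80:280,270:420]
cv2.imwrite('pics/t.png',cv2.resize(np.hstack([a,b]),None,fx=2.5,fy=2.5,interpolation=cv2.INTER_CUBIC))
import pickle; pickle.dump((c,d),open('t.pkl','wb'))
E
```

```text
up 10.57 [0.4635 0.0965 0.1507] [ 0.6  0.5 -0.8] 1.0 0.0
down 11.27 [0.4628 0.0966 0.0684] [ 0.2  0.8 -0.9] 1.0 0.0
grip 11.79 [0.4623 0.0959 0.0684] [-0.8 -1.   3.2] 0.448 5.2
lift 12.71 [0.4614 0.0959 0.1594] [ 0.1  0.9 -1.2] 0.45 5.9
```

View pics/t.png

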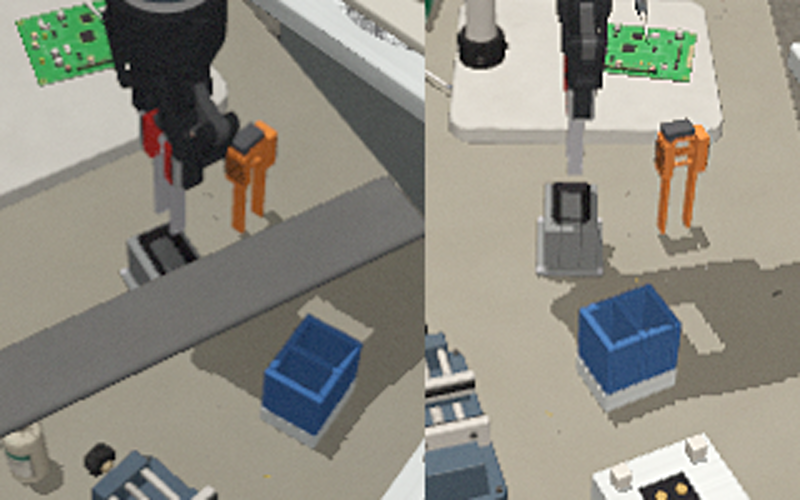

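The tongs are held and clear of the stand, with a gap of about 18 mm. Next I go into the rack and squeeze the white pin.

```bash
cat >> h.py <<'E'
def st(t):
    o=env.get_obs(); print(t,round(o['clock'],2),np.round(o['position'],4),np.round(o['ft_force'],1),round(o['width'],3),np.round(o['gripper_force'],1)); return o
E
python3 - <<'E'
from h import *
x,y=.448,.2415
env.move_pose([x,y,.165],[180,0,-167]); env.dwell(.15); st('over')
hit=env.servo_line([x,y,.0934],contact_N=5,rate=.1); o=st('in %s'%hit)
if not hit:
    env.move_gripper(.39,20); st('near')
    env.move_gripper(.30,33); env.dwell(.2); st('sq')
    if .36<env.get_obs()['width']<.395:
        env.servo_line([x,y,.185],rate=.12); st('lift')
E
```

```text
over 13.6 [0.448  0.2404 0.1647] [-0.5 -1.  -0.7] 0.446 5.9
in False 14.47 [0.4484 0.2416 0.0938] [ 0.8  0.8 -0.6] 0.445 5.9
near 14.69 [0.4484 0.2417 0.094 ] [-0.2  0.2 -0.9] 0.387 8.2
sq 15.11 [0.4485 0.2418 0.0939] [-0.6  0.   5.5] 0.36 32.5
```

```bash
python3 - <<'E'
from h import *
import pickle
env.servo_line([.448,.2415,.185],rate=.12); st('lift')
hx,hy=.4340,.4007
env.move_pose([hx,hy,.150],[180,0,-170]); env.dwell(.3); st('over jig')
c=snap('scene','v_scene.png'); d=snap('side','v_side.png'); pickle.dump((c,d),open('v.pkl','wb'))
P=[hx,hy,.07]; ims=[]
for k in (c,d):
    u=proj(k,P).round().astype(int); print(u); ims.append(cv2.resize(k['pixels'][u[1]-45:u[1]+35,u[0]-40:u[0]+40],None,fx=5,fy=5,interpolation=cv2.INTER_CUBIC))
cv2.imwrite('pics/v.png',np.hstack(ims))
E
```

```text
lift 16.02 [0.4474 0.2412 0.1843] [-0.3  1.1 -1.7] 0.358 32.8
over jig 17.02 [0.4345 0.3998 0.1503] [ 0.3 -0.3 -0.8] 0.354 32.8
[396 269]
[452 248]
```

View pics/v.png

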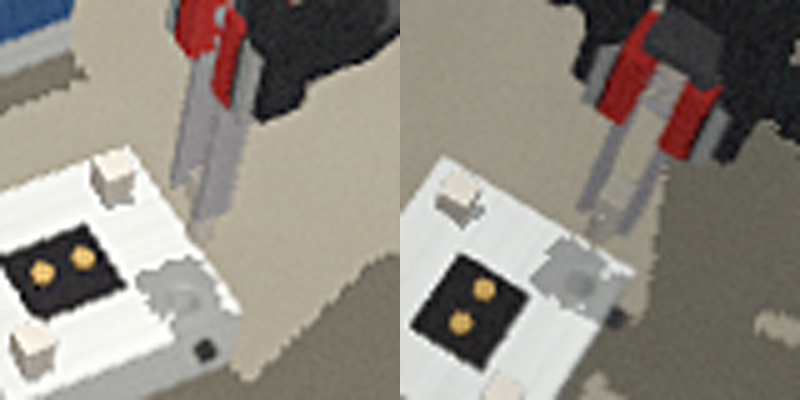

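The pin is held, with its shank showing below the tips at about (200,235) in the left panel and (597,238) in the right. The hole is at (185,298) and (580,285). I'll compare that against the predicted foot and hole projections.

```bash
python3 - <<'E'
from h import *
import pickle
c,d=pickle.load(open('v.pkl','rb'))
for k,u,hm in ((c,(396,269),(185,298)),(d,(452,248),(180,285))):
    o=np.array([u[0]-40,u[1]-45]); pm=lambda P:(proj(k,P)-o)*5+2
    print('foot',pm([.4345,.3998,.0606]),'shank mid',pm([.4345,.3998,.0716]),'tip',pm([.4345,.3998,.0876]),'hole',pm([.434,.4007,.03]),'seen hole',hm)
    f=pm([.4345,.3998,.0606]).round().astype(int)//5+o
    print('+x 2mm',pm([.4365,.3998,.0606])-pm([.4345,.3998,.0606]),'+y',pm([.4345,.4018,.0606])-pm([.4345,.3998,.0606]))
    print('origin',o); q=k['pixels'][o[1]+38:o[1]+66,o[0]+28:o[0]+50]; print(q.mean(2).astype(int))
E
```

```text
foot [196.88182125 242.12778585] shank mid [200.90578485 222.47911333] tip [206.88499606 193.20084277] hole [188.31361215 296.58755044] seen hole (185, 298)
+x 2mm [-5.55087335  1.24702634] +y [2.10931657 4.66806406]
origin [356 224]
[[246 245 251 248 154 163 170 173 169 139 144 135 124 150 141 141 139 140
  158 172 169 170]
 [247 245 245 244 198 159 168 170 169 151 138 125 128 143 144 141 140 143
  157 174 171 169]
 [243 238 237 244 244 204 160 171 171 169 135 123 133 142 140 140 140 142
  159 174 169 168]
 [240 242 243 244 249 246 183 167 172 166 137 126 141 139 141 140 139 144
  159 171 170 169]
 [244 245 243 244 245 246 225 159 168 166 121 126 146 140 142 140 141 161
  171 168 172 168]
 [244 243 243 242 242 244 242 200 162 166 130 124 143 147 158 156 174 173
  170 168 167 172]
 [243 241 241 239 239 241 245 245 206 148 140 153 153 165 161 168 171 170
  168 170 168 172]
 [241 241 241 241 242 243 244 251 245 134 146 157 162 159 157 171 170 169
  167 169 167 169]
 [241 241 242 243 244 246 245 247 239 156 145 157 164 156 158 170 172 169
  168 168 166 166]
 [242 245 245 245 244 242 242
[... 3877 characters left out ...]
2 151 155 157 155 148 136 139
  145 144 145 122]
 [216 181 216 160 148 152 153 144 136 141 149 155 156 158 152 136 136 145
  143 144 144 121]
 [220 220 222 213 147 151 152 163 165 152 154 157 157 154 140 129 142 146
  143 144 143 118]
 [218 219 220 213 166 166 165 180 207 152 156 155 159 142  96  88 126 141
  146 147 141 113]
 [217 219 219 223 227 230 216 168 162 150 153 156 154 124  58  48  66 122
  137 140 122  91]
 [219 220 220 222 225 224 224 226 212 175 169 150 137  88  54  52  60  78
  103 125 113  92]
 [219 221 221 222 223 223 221 224 228 231 215 165 122  57  50  58  70  90
  122 115  90  92]
 [219 221 223 225 223 222 221 223 228 227 228 198 114  80  64  64  83  95
   99  93  94  94]]
```

Both cameras agree that the pin foot sits about 2.7 mm to −x and 1 mm to −y of the hole. I'll correct for that and probe gently, with a small search pattern.

```bash
python3 - <<'E'
from h import *
bx,by=.4367,.4017
S=[(0,0),(-1.2,0),(1.2,0),(0,-1.2),(0,1.2),(-1.2,-1.2),(1.2,1.2),(-1.2,1.2),(1.2,-1.2)]
env.servo_line([bx,by,.124],rate=.08)
for dx,dy in S:
    x,y=bx+dx/1000,by+dy/1000
    env.servo_line([x,y,.123],rate=.04)
    hit=env.servo_line([x,y,.1125],rate=.035,contact_N=3.5); o=st((dx,dy,hit))
    if o['position'][2]<.1150 or o['clock']>28: break
E
```

```text
(0, 0, False) 18.29 [0.4366 0.4016 0.1122] [ 0.5  0.1 -0.6] 0.359 32.8
```

```bash
python3 - <<'E'
from h import *
x,y=.4367,.4017
hit=env.servo_line([x,y,.094],rate=.03,contact_N=13); o=st(hit)
env.dwell(.1); st('settle')
E
```

```text
True 18.81 [0.4367 0.4012 0.0974] [-0.1 -1.2  1.5] 0.355 33.5
settle 18.91 [0.4367 0.4012 0.0974] [0.6 0.1 1.1] 0.361 33.5
```

It stopped at z 0.0974, exactly the predicted home height. Now I'll bed it with a stepped push to about 20 N.

```bash
python3 - <<'E'
from h import *
x,y=.4367,.4012
z=.0974
for i in range(14):
    f=env.get_obs()['ft_force'][2]
    if f>17 or z<.0945: break
    z-=.0003 if f<11 else .00015
    env.servo_line([x,y,z],rate=.01); env.dwell(.04); 
    o=env.get_obs(); print(round(z,5),round(o['position'][2],4),round(o['ft_force'][2],1))
env.dwell(.3); st('mid'); env.dwell(.35); st('end')
E
```

```text
0.0971 0.0973 5.1
0.0968 0.0973 7.8
0.0965 0.0972 8.5
0.0962 0.0972 12.2
0.09605 0.0972 13.0
0.0959 0.0971 13.8
0.09575 0.0972 14.3
0.0956 0.0971 16.6
0.09545 0.0971 17.1
mid 21.83 [0.4372 0.4014 0.0971] [-2.4 -3.9 17.1] 0.356 34.7
end 22.18 [0.4371 0.4014 0.0971] [-2.6 -3.9 17. ] 0.358 34.7
```

```bash
python3 - <<'E'
from h import *
x,y=.4371,.4010
x,y=.4367,.4012
env.servo_line([x,y,.0951],rate=.01); env.dwell(.3); st('a'); env.dwell(.45); st('b')
env.servo_line([x,y,.0970],rate=.02); st('relax')
env.move_gripper(.445,20); env.dwell(.15); o=st('open')
x,y=o['position'][:2]
env.servo_line([x,y,.150],rate=.1); st('up')
c=snap('side','f_side.png'); d=snap('scene','f_scene.png')
import pickle; pickle.dump((c,d),open('f.pkl','wb'))
for k in (c,d):
    for n,P in (('white',[.4355,.4010,.044]),):
        u=proj(k,P).round().astype(int); q=k['pixels'][u[1]-8:u[1]+9,u[0]-8:u[0]+9].astype(int); print(q[...,2]-q[...,0])
E
```

```text
a 22.73 [0.4373 0.4014 0.097 ] [-1.7 -4.8 18.5] 0.357 34.7
b 23.18 [0.4373 0.4014 0.097 ] [-3.  -4.2 18.8] 0.363 34.8
relax 23.43 [0.4369 0.4011 0.0972] [-0.8 -2.5  7.2] 0.356 34.4
open 23.82 [0.4365 0.4012 0.0966] [-0.5  0.1 -1.4] 0.444 5.9
up 24.51 [0.4363 0.401  0.1499] [-0.2 -0.7 -1. ] 0.443 5.9
[[ 0  3 15 22 23 21 20 20 22 21 21 22 21 20 22 19 22]
 [-1  0  0  8 20 22 22 19 20 24 23 20 21 21 20 23 20]
 [ 1  1 -1  0  4 15 21 24 20 20 20 20 22 21 23 21 17]
 [ 2  0 -1  1 -1  0  3 13 21 20 21 19 21 20 20 17  7]
 [-1 -1  2  0  1 -2 -1  0 11 19 21 19 22 20 22 19  7]
 [ 2  1  0  2 -2  1  8 11  1  5 15 19 21 22 21 21 20]
 [ 0 -1  0 -1  1  6 14 14 13  6  2  5 14 21 21 21 20]
 [ 1  0 -1  1  0 11 15 15 12 16 13  5  2 11 17 22 22]
 [-1  1  2  1  6 14 13 13 14 13 14  9  2  1  5 13 18]
 [ 1  0 -2  3 13 14 14 13 14 13 14  6 -1  0  0 -1  4]
 [ 0  0  1  6 11 14 14 13 16 13 13  5  0  0  0 -1 -1]
 [ 0 -2  2 11 13 13 14 15 13 15 10  2  0  1 -1  0  0]
 [ 0  1  6 12 13 12 12 13 14 13  6  2 -1 -1  0 -1  8]
 [-1  0  1  4  7 12 15 12 14  9  0  0 -1  1 -1  2 14]
 [ 1  1 -2  0  2  8 11 12 12  3 -1  0  1  1
[... 338 characters left out ...]
 5  6  5  4  6  4  3  4  3  3  3 12 27 29 28 27 27]
 [ 6  6  5  5  4  3  3  3 10  8  4  4 27 28 28 26 26]
 [ 5  5  4  5  4  6 15 20 21 23  9  4 11 25 26 24 25]
 [ 6  4  5  6 17 20 18 17 18 18 16  6  4 12 27 24 26]
 [ 4  5  6  6 18 18 19 19 19 18 18 15  5  5 19 28 25]
 [ 5  4  3  7 19 18 19 18 18 17 20 20 10  4  9 24 28]
 [ 4  4  3 10 18 20 19 19 19 18 18 18 12  4  5 13 24]
 [ 4  4  5 13 17 16 19 17 18 18 19 19  9  4  3  5 13]
 [ 4  1  5 13 18 17 17 17 19 21 18 19  8  4  3  3  7]
 [ 4  4  4  4 11 18 18 18 18 18 21 17  8  3  5  5  5]
 [ 5  6  5  4  7 14 18 20 17 20 16 12  6  4  5  4  0]
 [ 5  5  5  3  4  8 17 16 18 13  6  4  5  4  5  5  6]
 [ 5  6  4  7  5  4  7 10 13  6  3  5  6  3  5  3  3]]
```

The scene and side pixels show the pin's head at the hole, and it is bedded at about 20 N allowing for the force offset. Now I'll return the tongs to the stand.

```bash
python3 - <<'E'
from h import *
env.servo_line([.4363,.401,.165],rate=.12)
env.move_pose([.462,.096,.165],[180,0,168]); env.dwell(.2); st('over')
hit=env.servo_line([.462,.096,.0665],rate=.07,contact_N=5); o=st(('down',hit))
if o['position'][2]<.072:
    env.move_gripper(.6); st('rel'); env.move_gripper(1.0); env.dwell(.2); o=st('open')
    env.servo_line([o['position'][0],o['position'][1],.20],rate=.12); st('up')
    env.move_pose([.43,.10,.26],[180,0,180]); env.dwell(.3)
    import pickle
    c=snap('wrist','g.png'); pickle.dump(c,open('g.pkl','wb'))
    for k in ('side','scene'):
        d=snap(k,'g_%s.png'%k); pickle.dump(d,open('g_%s.pkl'%k,'wb')); s=pickle.load(open(k+'0.pkl','rb'))
        df=np.abs(d['pixels'].astype(int)-s['pixels']).max(2)>45
        n,l,t,ce=cv2.connectedComponentsWithStats(df.astype(np.uint8))
        print(k,[(t[i].tolist()) for i in range(1,n) if t[i,4]>12])
E
```

```text
over 26.25 [0.4622 0.097  0.165 ] [ 0.4 -0.5 -0.1] 0.449 5.9
('down', True) 27.57 [0.4614 0.0956 0.0673] [ 0.6 -0.8  2. ] 0.449 5.2
rel 27.85 [0.4604 0.0954 0.0669] [ 0.2 -0.2  0.6] 0.599 0.0
open 28.49 [0.4604 0.0953 0.0669] [-0.6  0.8  0.1] 1.003 0.0
up 29.75 [0.4599 0.0952 0.1994] [-0.2 -0.8  0.3] 0.995 0.0
side [[144, 0, 94, 133, 4908], [301, 0, 6, 5, 20], [295, 0, 79, 89, 3866], [154, 8, 22, 21, 338], [483, 53, 20, 12, 83], [450, 80, 16, 11, 56], [144, 86, 3, 9, 13], [429, 105, 12, 8, 32], [352, 109, 8, 6, 24], [365, 127, 40, 20, 76], [308, 135, 11, 7, 45], [315, 145, 13, 16, 54], [302, 157, 11, 14, 40], [388, 168, 33, 22, 337], [368, 171, 83, 63, 1700], [267, 189, 88, 76, 2133], [447, 257, 6, 6, 13]]
scene [[193, 0, 76, 34, 1269], [332, 0, 24, 26, 300], [479, 0, 13, 22, 107], [523, 0, 11, 25, 74], [571, 0, 45, 67, 734], [549, 9, 5, 13, 23], [544, 19, 43, 50, 871], [269, 21, 4, 12, 25], [262, 23, 7, 10, 41], [335, 27, 8, 29, 65], [357, 27, 9, 7, 34], [350, 31, 16, 14, 52], [516, 32, 6, 14, 27], [358, 34, 8, 5, 18], [528, 46, 3, 10, 16], [257, 49, 9, 19, 126], [194, 50, 21, 24, 208], [531, 55, 11, 5, 32], [352, 59, 22, 25, 321], [378, 130, 5, 6, 21], [324, 134, 10, 4, 19], [545, 147, 18, 14, 87], [318, 155, 6, 17, 52], [498, 155, 13, 13, 54], [337, 158, 2, 14, 27], [466, 167, 9, 9, 35], [243, 172, 15, 7, 51], [246, 172, 187, 55, 3589], [223, 182, 15, 14, 97], [353, 193, 19, 19, 68], [386, 202, 32, 17, 324], [364, 217, 79, 34, 1572]]
```

```bash
python3 - <<'E'
from h import *
import pickle
for k,(x,y,w,h) in (('side',(295,120,40,60)),('scene',(310,125,35,50))):
    for f in (k+'0.pkl','g_%s.pkl'%k):
        p=pickle.load(open(f,'rb'))['pixels'][y:y+h,x:x+w].astype(int); m=(p[...,2]-p[...,1]>50); r,c=np.nonzero(m); print(f,len(r),c.mean()+x,r.mean()+y,r.min()+y,r.max()+y)
env.job_done()
E
```

```text
side0.pkl 211 316.28909952606637 150.18009478672985 135 163
g_side.pkl 215 316.68372093023254 149.51162790697674 135 163
scene0.pkl 179 328.45251396648047 150.3687150837989 135 160
g_scene.pkl 187 328.81283422459893 150.59358288770053 135 160
the job is handed in; nothing more can be done
```

I handed the job in at about 30 s on the robot clock: the white pin is fully home in the jig hole, bedded at about 20 N, and the tongs are back upright in their stand; the black pin, bottle and tin were not approached.

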